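# Press the bush home in a pivot arm on the bench lever press

### The arm

A 7-joint arm with a two-finger parallel gripper is mounted at the origin on the work surface. World frame = base frame: x ahead of the robot, y to its left, z up, the work surface at z = 0. Lengths are in m, angles in rad, forces in N, time in s.
With the tool pointing down it reaches from about 0.425 to 0.95 m from the base axis. Payload 4.7 kg.
Tool frame: the origin (TCP) lies between the finger pads; the fingertips stand 11 mm ahead of it and the grasp point (between the pads) lies 8 mm behind it (robot.tips_ahead is the distance from the TCP to the fingertips, in m); z points along the fingers, y is the line along which they close (so a half turn about z gives the same grasp; the last joint's range is limited). The gripper opens to 85 mm and grips with 20 to 120 N. Pads are 22 mm wide; open, the fingers measure 114 mm over their backs; the gripper's body (76 mm by 85 mm) begins 54 mm behind the grasp point. The pads swing forward as they close: fully open they stand 13 mm farther back than shut.
Start: joints at [1.087, 0.469, -0.049, 1.532, 0.024, 1.141, -0.082], TCP at [0.297, -0.606, 0.242] pointing down, gripper open.
Joint ranges: [-2.59, 2.59], [-0.33, 1.99], [-1.39, 1.29], [0.1, 2.45], [-1.04, 4.18], [0.21, 1.99], [-2.66, 2.66]. Speed limits (rad/s): [2.57, 2.57, 3.14, 3.14, 3.14, 3.14, 3.14].

### API

Orientations are given as a rotation vector (axis times angle).
In Python, from plant import robot, command_gripper, planner, status, grab_frame, camera_params gives the robot as it stands. Calls block until the motion is done:
- robot.movep(position, orientation): joint-space move of the TCP to a pose.
- robot.movel(position, orientation=None, vel=0.15, until_force=None): straight line of the TCP; orientation=None keeps the orientation; vel is the mean speed in m/s. With until_force (N) it stops when the force on the tool has changed by that much, and returns True; else False.
- robot.move_joints(angles): joint-space move.
- command_gripper(opening): finger opening in m; the grip force is fixed at half the most; returns when the fingers have stopped.
- robot.wait(seconds).
- planner.ik(position, orientation): joint angles nearest the present ones, or None.
- status.observe(): the state.
- grab_frame(name): name is "scene" or "side" or "wrist"; returns the picture (420x560x3 uint8, red, green, blue); there is no depth.
- camera_params(name): a dict with "K" (3x3 intrinsics, pixels), "rvec" (rotation vector, rad) and "tvec" (3), from world to camera coordinates, as OpenCV has them; the wrist camera has in their place "mount" (4x4, takes a point from camera to tool coordinates, whose origin is the TCP and whose axes are the flange's). Camera axes: x right, y down, z forward; pixel columns grow to the right and rows downward; lengths in m; the calibration is good to about 2 mm. A picture is of the moment at which its call begins: read the wrist's pose just before it. camera_params takes no time and is no camera call.
A pose or a line that the arm cannot do raises robot.IKError and nothing moves.
- robot.job_done(): hands the job in; it is judged then, once.
The state is a dict: "t": time; "joints": joint angles; "joint_velocities": joint speeds; "joint_torque": joint torques, N m; "position": TCP position; "eef_rot": TCP orientation; "ft_force": force on the tool from outside, world axes, zero at the start; "ft_torque": the same for the moment, N m; "finger_gap": finger opening in m; "grasp_force": force on a finger pad.
Only numpy, scipy, OpenCV 4.12 (cv2) and the standard library are available. Lean on these libraries where they do the work, as an engineer would, in place of code of your own. Each camera call takes 0.05 s, during which the arm holds its last target. There are 200 camera calls.

### The job

The pivot arm still lying in the lever press is finished: lay it flat in the blue tray beside the one already there. Then take the other arm from the bench, whose bronze bush still stands proud, set its big eye flat in the press nest against the two dowel pins and let go of it, pull the lever down to its stop so that the ram presses the bush fully home, and let the lever come all the way back up; leave that arm in the nest. Set the arms down rather than dropping them, and leave the pot, the oil bottle and the electric screwdriver where they stand.

Things in the scene. Friction and masses are not known exactly. Their poses are not given: they have to be found in the camera images.
- press: Green cast bench press, C-frame, fixed, 340 mm tall. Origin on the bench under the ram axis; x points from the open operator's side back to the column, y to its left, z up. Base 120 mm wide, 30 mm high, x = -65 to 175 mm; in front of x = -65 mm is only bench, so an arm loaded with its small eye to -x rests stably with that end overhanging, free for fingers. Column from x = 92 mm.
- press_head (a point): Middle of the underside of the press head, 155 mm above the bench. In the press frame the head spans x = -30 to 95, y = -33 to 33, z = 155 to 300 mm; the spring drum on its left reaches y = 52 mm at z = 217 to 283 mm.
- press_nest (a point): Point on the ram axis on top of the steel nest plate (70 mm wide, press x = -65 to 45 mm, top 45 mm above the bench); axes as the press's. The big eye's centre belongs here (within 1 mm when it rests against both pins). The two upright dowel pins (10 mm across, 12 mm high, at x = 20, y = +-20 mm from here) stop and centre an eye pushed in along +x.
- ram_tip (a point): Centre of the lower end of the round steel ram, 28 mm across: 94 mm above the bench with the lever up, 63.5 mm with the lever at its stop.
- lever (a joint): Press lever, on the press's -y side: 0 = fully up, held by its return spring; 1.1 rad = pulled down to its stop. The knob sweeps down in a plane of constant press y; the ram follows at 28 mm per rad. It takes about 5 N on the knob at the start, 13 N at the stop, 4 N more while the bush moves; let go, it swings back up within a second.
- lever_hinge (a point): Centre of the lever's pivot: press frame x = 40, y = -85, z = 250 mm.
- lever_knob (a point): Centre of the red ball knob (36 mm across) at the lever's end, 220 mm from the hinge, on a 14 mm steel rod; at rest the lever points to the press's -x and 0.35 rad above level (knob 325 mm above the bench), at the stop 0.75 rad below level (knob 100 mm above the bench).
- done_arm: Finished pivot arm, starting in the nest: cast aluminium, loose, 0.19 to 0.3 kg, 168 mm long, 16 mm thick; 46 mm big eye and 30 mm small eye, centres 130 mm apart, joined by a straight web 24 mm wide (free length about 90 mm; grip across it). Origin underneath, midway between the eyes; x points to the big eye, z up. Centre of mass about 20 mm from the origin towards the big eye. Flange top 19 mm above underside.
- done_arm_eye (a point): Centre of the finished arm's big eye, on the underside; a bronze bush with a 34 mm flange is seated in it.
- done_arm_tail (a point): Centre of the finished arm's small eye, on the underside.
- new_arm: Pivot arm to be pressed, starting flat on the bench: cast aluminium, loose, 0.19 to 0.3 kg, 168 mm long, 16 mm thick; 46 mm big eye and 30 mm small eye, centres 130 mm apart, joined by a straight web 24 mm wide (free length about 90 mm; grip across it). Origin underneath, midway between the eyes; x points to the big eye, z up. Centre of mass about 20 mm from the origin towards the big eye. Flange top up to 31 mm up.
- new_arm_eye (a point): Centre of the new arm's big eye, on the underside; its bronze bush (34 mm flange) stands proud until pressed.
- new_arm_tail (a point): Centre of the new arm's small eye, on the underside.
- new_bush (a joint): How far the new arm's bush has gone in (m): starts at 0 to 0.003, 0.012 = fully home, flange on the eye. A tight fit: it takes about 22 N on the flange to move it.
- stored_arm: A third, finished pivot arm of the same shape and frame, already lying flat along the tray, nearer one of its long sides; it stays there.
- stored_arm_eye (a point): Centre of the stored arm's big eye, on the underside.
- stored_arm_tail (a point): Centre of the stored arm's small eye, on the underside.
- tray: Blue shallow tray for finished arms, fixed, outside 208 x 168 mm (x by y) with a 30 mm grip tab at each x end; floor 4 mm thick, walls 4 mm thick and 20 mm high in all. Origin under its centre, x along its length. Room for two arms side by side along x, centres about 36 mm either side of its middle line, either way round.
- pot: White pot of red- and blue-handled small screwdrivers, 76 mm across, 135 mm tall, loose; leave alone. Origin at the centre of its underside.
- oil_bottle: White oil bottle with a red cap, 58 mm across, 120 mm tall, loose; leave alone. Origin at the centre of its underside.
- driver: Orange and black cordless electric screwdriver lying down, 195 mm long, 45 mm thick, loose; leave alone. Origin underneath, near its middle; x points to the bit.
There are look-alikes about, which are no part of the job. Leave any yellow look-alike of the done_arm alone.

How it is judged:
By the outcome, as a careful person would: the job done as asked, in the order asked, and still so for the second after the job is handed in, with the robot touching nothing.
It also fails if it takes over 69 s, if anything falls off the work surface, if the arm or the gripper's body presses on something with over 40 N, if the wrist force passes 120 N, or if a joint passes its speed limit or range.

## Working session

There is one attempt and no reset: what is moved stays moved. The work goes in short steps, each a Python script; the robot and the scene stay as the last script left them, time stands still between calls to the robot, and variables do not carry over. Pictures are saved under pics/ and viewed, at most 10 in all, crops included, and the job is handed in when it is done.

```bash
ls; mkdir -p pics; cat > h.py <<'E'
import numpy as np, cv2
from scipy.spatial.transform import Rotation as R
from plant import robot, command_gripper, planner, status, grab_frame, camera_params
def save(n,img): cv2.imwrite(f'pics/{n}.png',img[:,:,::-1])
def cam(name,st=None):
    p=camera_params(name);K=np.array(p['K'])
    if name=='wrist':
        T=np.eye(4);T[:3,:3]=R.from_rotvec(st['eef_rot']).as_matrix();T[:3,3]=st['position']
        T=T@np.array(p['mount']);return K,T[:3,:3],T[:3,3]
    Rm=R.from_rotvec(np.ravel(p['rvec'])).as_matrix();return K,Rm.T,-Rm.T@np.ravel(p['tvec'])
def pix2w(c,uv,z):
    K,Rw,o=c;d=Rw@np.linalg.solve(K,[uv[0],uv[1],1]);return o+d*(z-o[2])/d[2]
def w2pix(c,p):
    K,Rw,o=c;q=K@(Rw.T@(np.asarray(p,float)-o));return q[:2]/q[2]
def down(yaw): # tool z down, tool y (closing line) at world angle yaw
    y=np.array([np.cos(yaw),np.sin(yaw),0]);z=np.array([0,0,-1.]);x=np.cross(y,z)
    return R.from_matrix(np.c_[x,y,z]).as_rotvec()
E
python3 - <<'E'
from h import *
for n in ('scene','side'):
    im=grab_frame(n); save(n+'_raw',im); save(n+'0',cv2.resize(im,(800,600),interpolation=cv2.INTER_CUBIC)); print(n,cam(n))
print(status.observe()['t'])
E
```

```text
pics
scene (array([[452.86389105,   0.        , 285.58273444],
       [  0.        , 452.86389105, 206.00807968],
       [  0.        ,   0.        ,   1.        ]]), array([[ 0.16381967,  0.77266581, -0.61331122],
       [ 0.98642045, -0.12090363,  0.11116212],
       [ 0.01173962, -0.62319327, -0.78197975]]), array([ 1.30909835, -0.00754434,  1.18166861]))
side (array([[422.60727509,   0.        , 284.09056042],
       [  0.        , 422.60727509, 209.36594733],
       [  0.        ,   0.        ,   1.        ]]), array([[-0.54686615,  0.71448516, -0.4364039 ],
       [ 0.83721611,  0.46829316, -0.28243706],
       [ 0.00256788, -0.51981965, -0.85427217]]), array([1.04901642, 0.4510434 , 1.23129254]))
0.1
```

View pics/scene0.png

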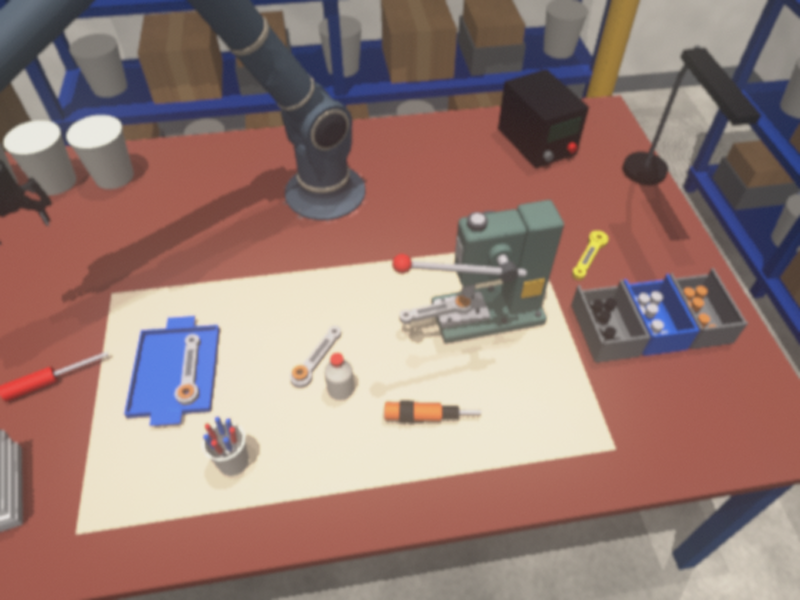

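View pics/side0.png

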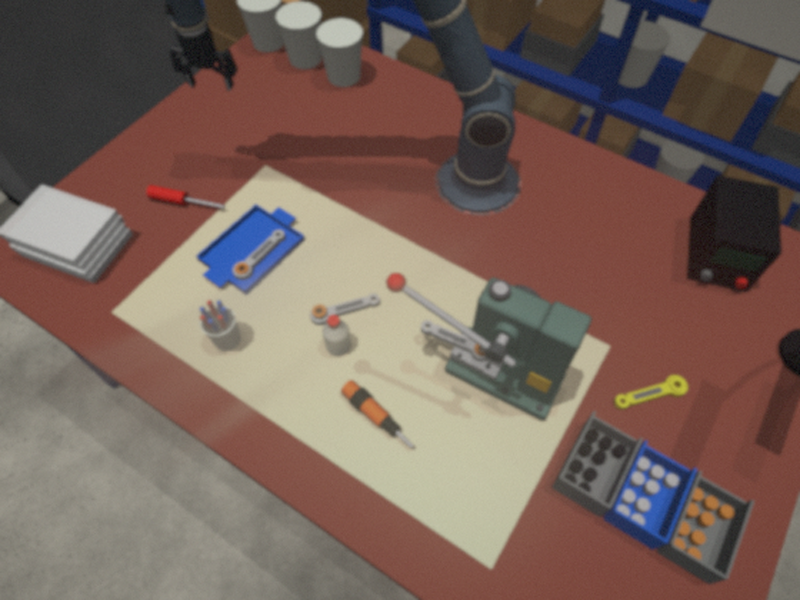

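The scene shows these arms (800-px scene coordinates):
- **Done arm:** in the press nest, (465,300) to (408,317).
- **New arm:** bare on the mat beside the bottle, eye at (300,373), tail at (335,331).
- **Stored arm:** in the tray, (187,392) to (192,342).
- **Yellow look-alike:** (592,254), left alone. The pot is at (226,445) and the driver at (430,411).

The new arm is the only grey one lying on the bench. I'll get rough positions and then confirm them in close-up.

```bash
python3 - <<'E'
from h import *
S=cam('scene');D=cam('side')
f=.7
for n,a,b,z in [('new eye',(300,373),(320,312),.025),('new tail',(335,331),(375,300),.016),('st eye',(187,392),(242,268),.022),('st tail',(192,342),(279,236),.02),
 ('done tail',(408,317),(430,327),.061),('done eye',(465,300),None,.064),('knob',(402,263),(396,282),.325),
 ('trayNW',(141,331),None,.02),('trayNE',(218,326),None,.02),('traySW',(127,416),None,.02),('traySE',(209,408),None,.02),('base fl',(440,340),None,0.03),('base fr',(546,322),None,.03),('pot',(226,428),None,.1),('bottle',(337,360),None,.12)]:
    print(n,pix2w(S,np.array(a)*f,z).round(3), pix2w(D,np.array(b)*f,z).round(3) if b else '')
a=cv2.imread('pics/scene_raw.png');
save('c1',cv2.resize(a[135:250,195:405],None,fx=3.8,fy=3.8,interpolation=cv2.INTER_CUBIC)[:,:,::-1])
E
```

```text
new eye [ 0.574 -0.099  0.025] [ 0.571 -0.094  0.025]
new tail [ 0.472 -0.017  0.016] [ 0.47  -0.01   0.016]
st eye [ 0.581 -0.329  0.022] [ 0.575 -0.328  0.022]
st tail [ 0.456 -0.325  0.02 ] [ 0.45  -0.317  0.02 ]
done tail [0.492 0.142 0.061] [0.482 0.148 0.061]
done eye [0.468 0.272 0.064] 
knob [0.566 0.115 0.325] [0.566 0.117 0.325]
trayNW [ 0.409 -0.435  0.02 ] 
trayNE [ 0.421 -0.27   0.02 ] 
traySW [ 0.617 -0.444  0.02 ] 
traySE [ 0.624 -0.285  0.02 ] 
base fl [0.541 0.204 0.03 ] 
base fr [0.53  0.445 0.03 ] 
pot [ 0.718 -0.234  0.1  ] 
bottle [ 0.616 -0.019  0.12 ]
```

View pics/c1.png

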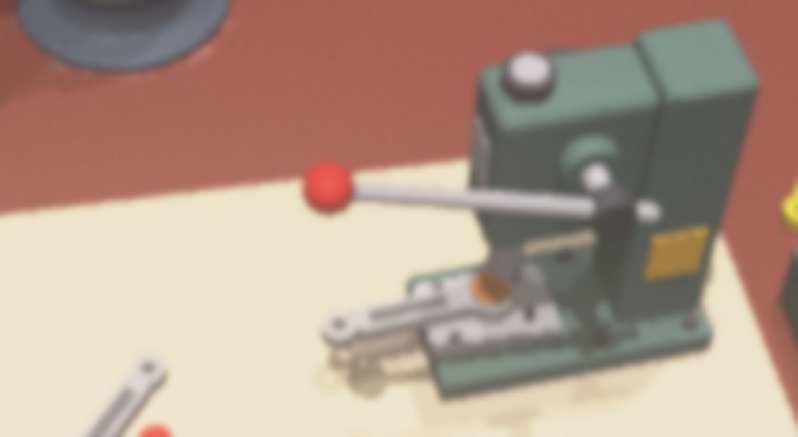

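The crop confirms the done arm: grey, in the nest, tail overhanging at crop (338,325), bush at (492,290) under the ram. Next are the wrist views.

```bash
python3 - <<'E'
from h import *
p=camera_params('wrist');print(np.array(p['mount']).round(3),np.array(p['K']).round(1))
st=status.observe();print(R.from_rotvec(st['eef_rot']).as_matrix().round(2))
for pos,y in [((.5,-.3,.32),0),((.5,-.3,.32),np.pi/2),((.48,-.05,.32),.88),((.48,-.05,.32),.88-np.pi),((.485,.187,.058),0),((.485,.187,.058),np.pi),((.5,-.395,.02),np.pi/2),((.5,-.395,.02),-np.pi/2),((.55,.05,.4),0)]:
    q=planner.ik(pos,down(y));print(pos,round(y,2),None if q is None else np.round(q,2))
E
```

```text
[[ 0.    -0.95  -0.311  0.078]
 [ 1.     0.     0.     0.   ]
 [-0.    -0.311  0.95  -0.132]
 [ 0.     0.     0.     1.   ]] [[308.4   0.  283.8]
 [  0.  308.4 211.7]
 [  0.    0.    1. ]]
[[ 0.9   0.44 -0.  ]
 [ 0.44 -0.9   0.  ]
 [-0.   -0.   -1.  ]]
(0.5, -0.3, 0.32) 0 [ 0.78  0.29 -0.4   1.64  0.12  1.24  0.36]
(0.5, -0.3, 0.32) 1.57 [ 1.    0.34 -0.7   1.63  0.23  1.26  1.84]
(0.48, -0.05, 0.32) 0.88 [ 0.66  0.14 -0.71  1.84  0.1   1.2   0.8 ]
(0.48, -0.05, 0.32) -2.26 [ 0.31  0.1  -0.32  1.85  0.04  1.19 -2.28]
(0.485, 0.187, 0.058) 0 [ 0.16  0.6  -0.79  2.03  0.61  0.77 -1.01]
(0.485, 0.187, 0.058) 3.14 [ 0.39  0.82 -1.18  2.02  0.93  1.    1.87]
(0.5, -0.395, 0.02) 1.57 [ 1.02  0.74 -0.59  1.77  0.55  0.8   1.72]
(0.5, -0.395, 0.02) -1.57 [ 0.62  0.66 -0.02  1.79  0.02  0.69 -0.98]
(0.55, 0.05, 0.4) 0 [ 0.43  0.24 -0.74  1.56  0.16  1.4  -0.32]
```

```bash
python3 - <<'E'
from h import *
import pickle
C={}
def shot(n):
    st=status.observe();im=grab_frame('wrist');C[n]=cam('wrist',st);print(n,st['t'],st['position'])
    save(n+'_raw',im);save(n,cv2.resize(im,(800,600),interpolation=cv2.INTER_CUBIC))
robot.movep([.56,-.22,.25],down(-np.pi/2)); shot('w1')
robot.movep([.46,.04,.25],down(np.pi)); shot('w2')
pickle.dump(C,open('C.pkl','wb')); print(status.observe()['joints'])
E
```

```text
w1 1.8083 [ 0.55956086 -0.22145149  0.24995059]
w2 5.1167 [0.4600827  0.03986257 0.24999473]
[ 0.8965091   0.35266231 -1.29135047  1.96084236  0.37974077  1.10971149
  2.58790843]
```

View pics/w1.png

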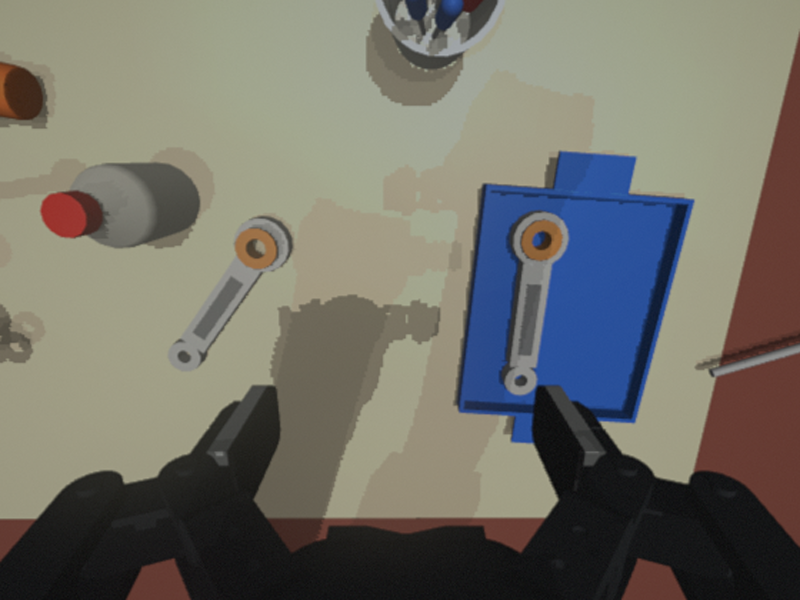

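View pics/w2.png

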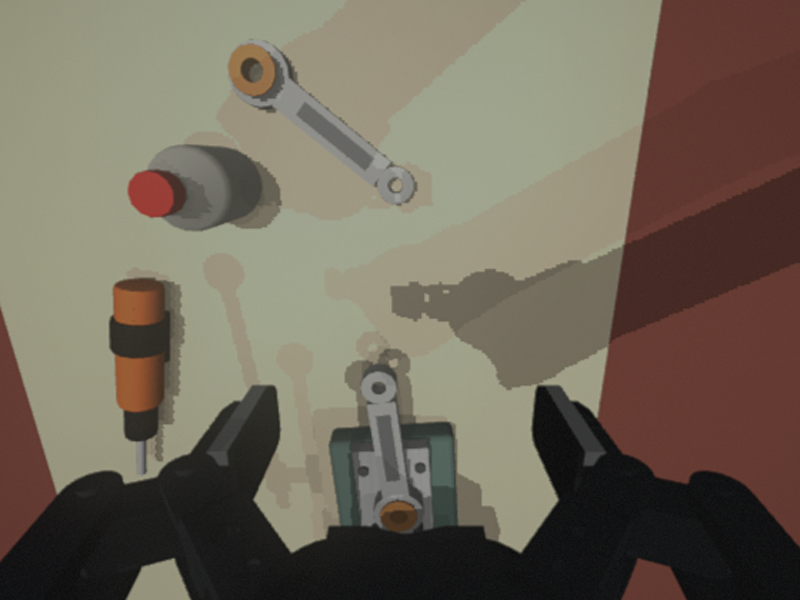

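Wrist view w1 (800 px): new arm tail (185,355) with proud bush (257,248), stored arm (541,241) to (519,380), and tray corners (485,185), (693,200), (635,421), (459,410). In w2, the done arm's tail is at (378,387) and its bush at (398,516). The press base's front corners are about (333,431) and (453,424).

```bash
python3 - <<'E'
from h import *
import pickle
C=pickle.load(open('C.pkl','rb'))
P=lambda n,uv,z:pix2w(C[n],(np.array(uv)+.5)*.7-.5,z)[:2]
def arm(n,e,t,ze,zt,N):
    e=P(n,e,ze);t=P(n,t,zt);d=e-t;print(N,'eye',e.round(4),'tail',t.round(4),'len',np.hypot(*d).round(4),'yaw',np.degrees(np.arctan2(d[1],d[0])).round(1))
arm('w1',(257,248),(185,355),.029,.016,'new w1')
arm('w2',(252,70),(396,185),.029,.016,'new w2')
arm('w1',(541,241),(519,380),.023,.02,'stored')
arm('w2',(398,516),(378,387),.064,.061,'done')
print('tray',[P('w1',c,.02).round(3) for c in [(485,185),(693,200),(635,421),(459,410)]],np.mean([P('w1',c,.02) for c in [(485,185),(693,200),(635,421),(459,410)]],0).round(3))
print('base',P('w2',(333,431),.03),P('w2',(453,424),.03),'nest',P('w2',(357,452),.045),P('w2',(428,445),.045), P('w2',(352,525),.045))
print('pins bolts',P('w2',(364,470),.045),P('w2',(420,467),.045))
E
```

```text
new w1 eye [ 0.5693 -0.1021] tail [ 0.4685 -0.0217] len 0.129 yaw -38.6
new w2 eye [ 0.5693 -0.1014] tail [ 0.4665 -0.0206] len 0.1307 yaw -38.2
stored eye [ 0.5735 -0.3337] tail [ 0.4446 -0.3265] len 0.1292 yaw -3.2
done eye [0.4657 0.2659] tail [0.4814 0.1369] len 0.13 yaw 96.9
tray [array([ 0.618, -0.286]), array([ 0.606, -0.454]), array([ 0.401, -0.44 ]), array([ 0.413, -0.272])] [ 0.509 -0.363]
base [0.52633187 0.19988705] [0.41502217 0.19240475] nest [0.50286216 0.21176368] [0.43867722 0.20433308] [0.51054122 0.29502594]
pins bolts [0.49709838 0.23134208] [0.44564229 0.22805942]
```

```bash
cat >> h.py <<'E'
def u(a): a=np.radians(a);return np.array([np.cos(a),np.sin(a)])
D=np.radians
done_t=np.array([.4814,.1369]);done_yaw=96.9;G=.042
tray_mid=np.array([.5067,-.399]);tray_yaw=-3.8
new_t=np.array([.4675,-.0212]);new_yaw=-38.4
E
python3 - <<'E'
from h import *
g=done_t+G*u(done_yaw); t=tray_mid+(G-.065)*u(tray_yaw); n=new_t+G*u(new_yaw)
print(g,t,n)
for nm,p,z,y in [('ap',g-.13*u(96),.13,186.9),('g',g,.13,186.9),('g',g,.058,186.9),('tray',t,.2,86.2),('tray',t,.017,86.2),('tray2',t,.017,266.2),('new',n,.013,51.6),('nest',g,.058,185)]:
    q=planner.ik([*p,z],down(D(y)));print(nm,None if q is None else np.round(q,2))
E
```

```text
[0.47635425 0.17859581] [ 0.48375057 -0.3974757 ] [ 0.50041513 -0.04728821]
ap [ 0.66  0.56 -1.1   2.03  0.63  0.94  2.49]
g [ 0.37  0.57 -1.07  1.99  0.62  0.95  2.24]
g [ 0.28  0.66 -0.95  2.05  0.74  0.83  2.15]
tray [ 1.26  0.6  -0.93  1.67  0.52  1.14  1.69]
tray [ 1.03  0.73 -0.58  1.8   0.55  0.78  1.67]
tray2 [ 0.02  0.86  0.91  1.86 -0.88  0.89 -0.27]
new [ 0.35  0.56 -0.42  2.1   0.42  0.56  0.52]
nest [ 0.27  0.65 -0.94  2.05  0.74  0.82  2.12]
```

```bash
python3 - <<'E'
from h import *
g=done_t+G*u(done_yaw);o=down(D(186.9))
command_gripper(.06)
robot.movep([*(g-.12*u(96)),.12],o)
robot.movel([*g,.12],vel=.2)
robot.movel([*g,.058],vel=.12,until_force=8)
st=status.observe();print(st['t'],st['position'],st['ft_force'])
command_gripper(.0)
st=status.observe();print(st['t'],st['position'],st['finger_gap'],st['grasp_force'],st['ft_force'],np.round(st['joints'],2))
C=cam('wrist',st);im=grab_frame('wrist');save('w3',im)
E
```

```text
7.5583 [0.47661031 0.1786452  0.05821447] [ 0.1072978   0.53261677 -0.19041636]
7.975 [0.47689823 0.17875487 0.0587213 ] 0.022322844177313714 61.16958260536194 [ 0.12258935 -1.18360632  5.41660112] [ 0.29  0.66 -0.97  2.04  0.75  0.84  2.14]
```

View pics/w3.png

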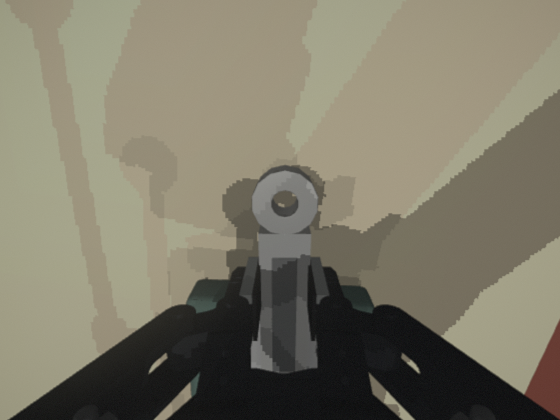

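The web is gripped (gap 22 mm, 61 N) and centred, with the tail hole at (285,203). Now I'll lift it a little, withdraw it, and carry it to the tray.

```bash
python3 - <<'E'
from h import *
st=status.observe();p=np.array(st['position']);tl=pix2w(cam('wrist',st),(285,203),.061)[:2]
print('tail',tl,'dist',np.hypot(*(p[:2]-tl)),'nest est',tl+.13*u(np.degrees(np.arctan2(*(p[:2]-tl)[::-1]))),np.degrees(np.arctan2(*(p[:2]-tl)[::-1])))
robot.movel([p[0],p[1],.067],vel=.05)
b=p[:2]-.125*u(95.5)
robot.movel([*b,.069],vel=.2)
robot.movel([*b,.16],vel=.25)
t=tray_mid+(G-.065)*u(tray_yaw);o=down(D(86.2))
robot.movep([*t,.12],o)
st=status.observe();print(st['t'],st['position'],st['finger_gap'],st['ft_force'])
im=grab_frame('wrist');save('w4',im)
E
```

```text
tail [0.48017525 0.13692745] dist 0.04195560530257443 nest est [0.47007863 0.26653478] 94.45443547029849
11.3083 [ 0.48487369 -0.39527854  0.12010787] 0.022300849327271628 [ 0.56382753 -0.3856048  -2.31007596]
```

View pics/w4.png

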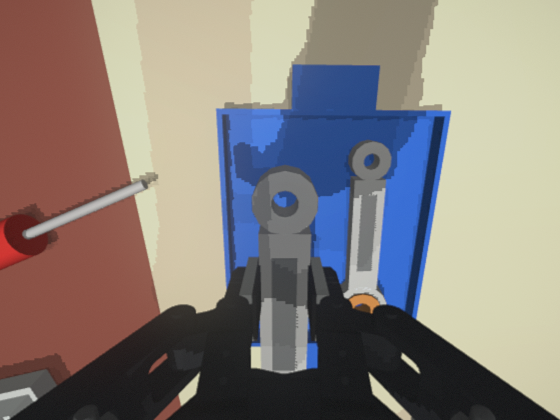

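The arm is held level over the empty half, parallel to the stored arm. I'll lower it and release it.

```bash
python3 - <<'E'
from h import *
t=tray_mid+(G-.065)*u(tray_yaw)
robot.movel([*t,.035],vel=.15)
f=robot.movel([*t,.0172],vel=.04,until_force=5)
st=status.observe();print(f,st['t'],st['position'],st['ft_force'])
command_gripper(.042)
robot.movel([*t,.12],vel=.25)
im=grab_frame('wrist');save('w5a',im[90:420:1])
n=new_t+G*u(new_yaw)
robot.movep([*n,.12],down(D(51.6)))
st=status.observe();print(st['t'],st['position'],st['finger_gap'],np.round(st['joints'],2))
im2=grab_frame('wrist');save('w5',np.hstack([cv2.resize(im,(400,300)),cv2.resize(im2,(400,300))]))
E
```

```text
True 12.525 [ 0.48362746 -0.39764698  0.01811877] [-0.07997552 -0.19226682  4.6731731 ]
14.775 [ 0.50047688 -0.04835477  0.11958342] 0.04193832758082784 [ 0.56  0.43 -0.69  2.03  0.37  0.81  0.56]
```

View pics/w5.png

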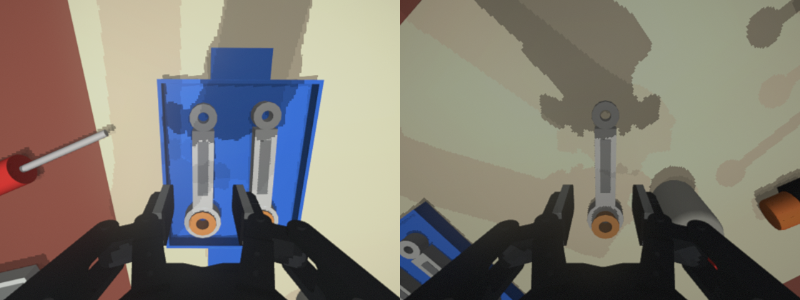

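Left half: the done arm lies flat in the tray beside the stored one. Right half: the gripper is centred and aligned over the new arm, tail at (604,115), proud bush at (605,225), clear of the bottle.

```bash
python3 - <<'E'
from h import *
n=new_t+G*u(new_yaw)
f=robot.movel([*n,.0135],vel=.12,until_force=8)
command_gripper(0)
st=status.observe();p=np.array(st['position']);print(f,st['t'],p,st['finger_gap'],st['grasp_force'])
robot.movel([p[0],p[1],.18],vel=.25)
nest=np.array([.468,.2662]);ud=u(95);o=down(D(185))
g=nest-.088*ud
robot.movep([*(g-.125*ud),.18],o)
robot.movel([*(g-.125*ud),.0665],vel=.25)
st=status.observe();print(st['t'],st['position'],st['finger_gap'],np.round(st['joints'],2))
im=grab_frame('wrist');save('w6w',im)
im2=grab_frame('side');save('w6',np.hstack([cv2.resize(im,(400,300)),cv2.resize(im2[160:310,250:450],(400,300),interpolation=cv2.INTER_CUBIC)]))
E
```

```text
False 16.1583 [ 0.50131706 -0.04716656  0.0145724 ] 0.022680369044139587 59.64402794837952
19.1667 [0.4872024  0.0546572  0.06719449] 0.02289997125047871 [ 0.62  0.69 -1.09  2.08  0.81  0.88  2.28]
```

View pics/w6.png

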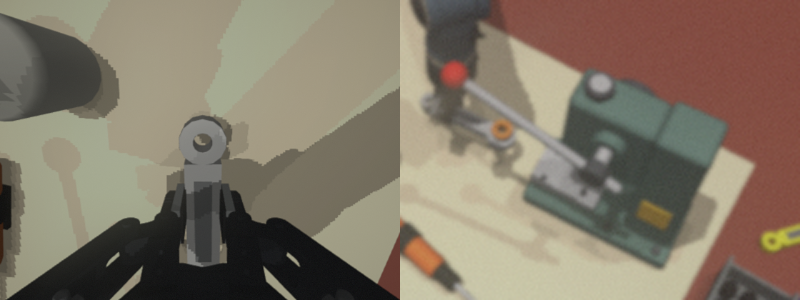

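The arm is held straight, with the eye just in front of the empty nest. Inserting it now.

```bash
python3 - <<'E'
from h import *
nest=np.array([.468,.2662]);ud=u(95);g=nest-.088*ud
print(robot.movel([*(g-.008*ud),.067],vel=.2,until_force=15))
print(robot.movel([*(g-.008*ud),.0585],vel=.04,until_force=5))
st=status.observe();print(st['t'],st['position'],st['ft_force'])
print(robot.movel([*(g+.010*ud),st['position'][2]],vel=.05,until_force=8))
st=status.observe();print(st['t'],st['position'],'along',(np.array(st['position'][:2])-g)@ud,st['ft_force'])
command_gripper(.042)
st=status.observe();im=grab_frame('wrist');save('w7w',im)
p=np.array(st['position']);print(p,st['ft_force'])
b=p[:2]-.12*ud
# rise straight, back out, close, and come down behind the tail
robot.movel([*p[:2],.10],vel=.25)
robot.movel([*b,.10],vel=.3)
command_gripper(0)
im2=grab_frame('wrist');st=status.observe();print(st['t'],st['position'])
save('w7',np.hstack([cv2.resize(im,(400,300)),cv2.resize(im2,(400,300))]))
E
```

```text
False
True
20.275 [0.47715389 0.16873438 0.05851019] [-0.75708102 -1.22165274  8.52092083]
True
20.5083 [0.47719882 0.17108366 0.05888551] along -0.007556126806689199 [-0.85157594 -1.22848958  7.41795119]
[0.47636759 0.17013959 0.05784051] [ 0.54565745  0.36429974 -0.46868038]
22.275 [0.48679506 0.05096873 0.10002529]
```

View pics/w7.png

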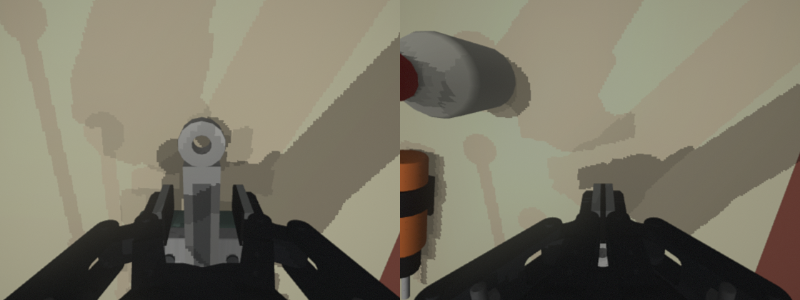

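The push stopped about 7 mm short on friction; the arm is straight in the nest and released. With the closed fingers I'll push its tail end along +x, so the pins centre the eye.

```bash
python3 - <<'E'
from h import *
nest=np.array([.468,.2662]);ud=u(95);e=nest-.156*ud
robot.movel([*(e-.04*ud),.10],vel=.3)
robot.movel([*(e-.04*ud),.0555],vel=.2)
robot.movel([*(e-.018*ud),.0555],vel=.1)
print(robot.movel([*(e+.012*ud),.0555],vel=.04,until_force=9))
st=status.observe();print(st['t'],st['position'],'along',(np.array(st['position'][:2])-e)@ud,st['ft_force'])
robot.wait(.2);st=status.observe();print(st['position'],'along',(np.array(st['position'][:2])-e)@ud,st['ft_force'])
robot.movel([*(e-.03*ud),.0555],vel=.2)
robot.movel([*(e-.05*ud),.13],vel=.3)
st=status.observe();C=cam('wrist',st);im=grab_frame('wrist');save('w8',im)
sc=grab_frame('scene');sd=grab_frame('side')
save('w8m',np.vstack([cv2.resize(sc[175:235,260:360],(500,300),interpolation=cv2.INTER_CUBIC),cv2.resize(sd[205:285,280:400],(500,300),interpolation=cv2.INTER_CUBIC)]))
print(st['t'],C)
E
```

```text
True
24.0167 [0.48027838 0.12024582 0.05497455] along 0.009531086663282104 [ 1.40560503  0.09290807 -1.09363153]
[0.47995426 0.11971309 0.05458582] along 0.009028630714067558 [0.04697612 0.06321319 1.16228492]
24.9667 (array([[308.36423036,   0.        , 283.79535313],
       [  0.        , 308.36423036, 211.71845263],
       [  0.        ,   0.        ,   1.        ]]), array([[-0.99642937, -0.07985867, -0.02740639],
       [-0.08439513,  0.95147918,  0.29591356],
       [ 0.00244534,  0.29716993, -0.95482148]]), array([ 0.49210479, -0.01665888,  0.26442396]))
```

View pics/w8m.png

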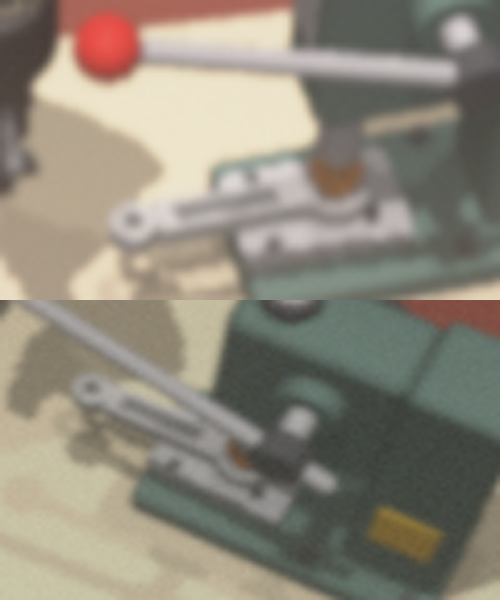

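That picture shows the arm flat in the nest under the ram, tail overhanging, just as the finished arm lay. My viewing allowance is used up, so further checks go by code. First I'll measure the tail position against where the finished arm's tail lay.

```bash
python3 - <<'E'
from h import *
import pickle
Cs=pickle.load(open('C.pkl','rb'))
st=status.observe();C8=cam('wrist',st)
def tail(f,C):
    g=cv2.imread(f,0);c=w2pix(C,[.4805,.137,.061]).round().astype(int);x0,y0=c-32
    s=cv2.resize(g[y0:y0+64,x0:x0+64],None,fx=4,fy=4,interpolation=cv2.INTER_CUBIC)
    d=np.linalg.norm(np.array([.4805,.137,.061])-C[2]);r=308*.015/d*4
    h=cv2.HoughCircles(cv2.medianBlur(s,5),cv2.HOUGH_GRADIENT,1.5,10,param1=80,param2=12,minRadius=int(r*.8),maxRadius=int(r*1.2))
    if h is None: print(f,'none');return
    for q in h[0][:3]:
        uv=(q[:2]+.5)/4-.5+[x0,y0];print(f,uv.round(1),(q[2]/r).round(2),pix2w(C,uv,.061).round(4))
tail('pics/w2_raw.png',Cs['w2']); tail('pics/w8.png',C8)
E
```

```text
pics/w2_raw.png [265.1 271.1] 0.91 [0.4807 0.1373 0.061 ]
pics/w2_raw.png [251.9 262.8] 0.9 [0.4957 0.1266 0.061 ]
pics/w2_raw.png [264.3 274.1] 1.14 [0.4817 0.1412 0.061 ]
pics/w8.png none
```

```bash
cat > tail.py <<'E'
from h import *
def tail(g,C,p=(.4805,.137,.061)):
    g=g if g.ndim==2 else cv2.cvtColor(g,cv2.COLOR_RGB2GRAY)
    c=w2pix(C,p).round().astype(int);x0,y0=c-32
    s=cv2.resize(g[y0:y0+64,x0:x0+64],None,fx=4,fy=4,interpolation=cv2.INTER_CUBIC)
    r=308*.015/np.linalg.norm(np.array(p)-C[2])*4
    h=cv2.HoughCircles(cv2.medianBlur(s,5),cv2.HOUGH_GRADIENT,1.5,10,param1=80,param2=12,minRadius=int(r*.8),maxRadius=int(r*1.2))
    for q in ([] if h is None else h[0][:3]):
        uv=(q[:2]+.5)/4-.5+[x0,y0];print(uv.round(1),(q[2]/r).round(2),pix2w(C,uv,.061).round(4))
E
python3 - <<'E'
from tail import *
robot.movep([.46,.04,.25],down(np.pi)); command_gripper(.085)
st=status.observe();im=grab_frame('wrist');C=cam('wrist',st);save('w9',im);print(st['t'],st['position'],np.round(st['joints'],2))
tail(im,C)
# same-pose patch matching of tail against w2 (finished arm)
a=cv2.imread('pics/w2_raw.png',0);b=cv2.imread('pics/w9.png',0)
T=a[254:289,248:282];m=cv2.matchTemplate(b[224:319,218:312],T,cv2.TM_CCOEFF_NORMED);_,v,_,l=cv2.minMaxLoc(m);print('match',v,np.array(l)-30)
T=a[338:367,258:300];m=cv2.matchTemplate(b[318:367,238:320],T,cv2.TM_CCOEFF_NORMED);_,v,_,l=cv2.minMaxLoc(m);print('bush',v,np.array(l)-20)
for q in [(.325,0)]: pass
kn=np.array([.566,.116,.325])
for d in (-3,5): 
    q=planner.ik(kn,down(D(185)));print(q)
E
```

```text
26.4667 [0.46001271 0.03999971 0.25001924] [ 0.9   0.35 -1.29  1.96  0.38  1.11  2.59]
[267.3 279.7] 1.1 [0.4782 0.1489 0.061 ]
[266.6 277.1] 0.9 [0.479  0.1454 0.061 ]
[253.8 264.3] 1.04 [0.4935 0.1287 0.061 ]
match 0.9079920649528503 [3 6]
bush 0.725192666053772 [-2  0]
[ 0.56982765  0.49544325 -1.20269314  1.61620412  0.47099609  1.35836567
  2.53410043]
[ 0.56982765  0.49544325 -1.20269314  1.61620412  0.47099609  1.35836567
  2.53410043]
```

The tail sits 8 mm further in than the finished arm's did. That puts the eye at y ≈ 0.275, which matches the nest position from the nest plate's front edge (0.273) and from the knob (0.2746). The 9 N stop was therefore the pins. Next is the lever.

```bash
cat > lev.py <<'E'
from h import *
kn=np.array([.566,.116,.325]);ud=np.array([*u(95),0]);tau=.3
z=np.sin(tau)*ud-np.cos(tau)*np.array([0,0,1]);y=np.array([*u(185),0]);O=R.from_matrix(np.c_[np.cross(y,z),y,z]).as_rotvec()
H=kn+.22*np.cos(.35)*ud;H[2]=.25
def K(th,off=.008): return H-.22*np.cos(th)*ud+np.array([0,0,.22*np.sin(th)])+off*z
E
python3 - <<'E'
from lev import *
for p in [K(.35,-.09),K(.35),K(0),K(-.4),K(-.78)]:
    q=planner.ik(p,O);print(p.round(3),None if q is None else np.round(q,2))
robot.movep(K(.35,-.09),O)
st=status.observe();C=cam('wrist',st);im=grab_frame('wrist');save('k1',im)
m=cv2.inRange(cv2.cvtColor(im,cv2.COLOR_RGB2HSV),(0,150,70),(8,255,255))+cv2.inRange(cv2.cvtColor(im,cv2.COLOR_RGB2HSV),(172,150,70),(180,255,255))
n,_,s,c=cv2.connectedComponentsWithStats(m);print(st['t'],np.round(st['joints'],2),'pred',w2pix(C,kn))
for i in range(1,n):
    if s[i,4]>150: print(s[i],c[i].round(1))
E
```

```text
[0.568 0.09  0.411] None
[0.566 0.118 0.318] [ 0.77  0.59 -1.34  1.65  0.32  1.22  2.65]
[0.567 0.105 0.242] [ 0.77  0.67 -1.31  1.75  0.41  1.11  2.63]
[0.565 0.122 0.157] [ 0.68  0.73 -1.19  1.83  0.48  0.95  2.58]
[0.561 0.168 0.088] [ 0.54  0.81 -1.11  1.88  0.59  0.82  2.45]Traceback (most recent call last):
  File "<stdin>", line 4, in <module>
plant.IKError: the arm cannot take that pose within its joint ranges
```

```bash
python3 - <<'E'
import lev
from lev import *
for yaw in (165,150,135,5):
  for tau in (.15,.3):
    zz=np.sin(tau)*ud-np.cos(tau)*np.array([0,0,1]);h=np.array([*u(yaw),0]);y=h-(h@zz)*zz;y/=np.linalg.norm(y)
    O2=R.from_matrix(np.c_[np.cross(y,zz),y,zz]).as_rotvec()
    qs=[planner.ik(K(t,0)+o*zz,O2) for t,o in ((.35,-.09),(.35,.008),(-.2,.008),(-.78,.008))]
    print(yaw,tau,[None if q is None else np.round(np.array(q)[[2,6]],2).tolist() for q in qs])
E
```

```text
165 0.15 [[-1.2, 2.37], [-1.16, 2.32], [-1.08, 2.26], [-0.95, 2.08]]
165 0.3 [[-1.24, 2.47], [-1.23, 2.4], [-1.15, 2.36], [-1.03, 2.19]]
150 0.15 [[-1.13, 2.15], [-1.09, 2.1], [-1.0, 2.05], [-0.89, 1.87]]
150 0.3 [[-1.18, 2.25], [-1.15, 2.2], [-1.08, 2.16], [-0.97, 1.99]]
135 0.15 [[-1.06, 1.92], [-1.0, 1.88], [-0.93, 1.84], [-0.83, 1.65]]
135 0.3 [[-1.1, 2.03], [-1.07, 1.99], [-1.01, 1.96], [-0.91, 1.79]]
5 0.15 [[-0.61, -0.2], [-0.55, -0.21], [-0.47, -0.19], [-0.38, -0.29]]
5 0.3 [[-0.56, -0.06], [-0.53, -0.07], [-0.48, -0.01], [-0.43, -0.08]]
```

```bash
cat >> lev.py <<'E'
h=np.array([*u(165),0]);y=h-(h@z)*z;y/=np.linalg.norm(y);O=R.from_matrix(np.c_[np.cross(y,z),y,z]).as_rotvec()
E
python3 - <<'E'
from lev import *
robot.movep([.46,.04,.42],down(D(170)))
robot.movep(K(.35,-.09),O)
st=status.observe();C=cam('wrist',st);im=grab_frame('wrist');save('k1',im)
hs=cv2.cvtColor(im,cv2.COLOR_RGB2HSV);m=cv2.inRange(hs,(0,150,60),(8,255,255))+cv2.inRange(hs,(172,150,60),(180,255,255))
n,_,s,c=cv2.connectedComponentsWithStats(m);print(st['t'],st['position'],K(.35,-.09),'pred',w2pix(C,kn),'r',308*.018/np.linalg.norm(kn-C[2]))
for i in range(1,n):
    if s[i,4]>100: print(s[i],c[i].round(1))
E
```

```text
Traceback (most recent call last):
plant.IKError: the arm cannot take that pose within its joint ranges
```

```bash
python3 - <<'E'
from lev import *
for p in ([.52,.0,.40],[.5,-.02,.38],[.52,-.02,.36]):
    for yw in (165,140):
        if planner.ik(p,down(D(yw))) is not None: break
    else: continue
    break
print(p,yw)
robot.movep(p,down(D(yw)))
robot.movep(K(.35,-.09),O)
st=status.observe();C=cam('wrist',st);im=grab_frame('wrist');save('k1',im)
hs=cv2.cvtColor(im,cv2.COLOR_RGB2HSV);m=cv2.inRange(hs,(0,150,60),(8,255,255))+cv2.inRange(hs,(172,150,60),(180,255,255))
n,_,s,c=cv2.connectedComponentsWithStats(m);print(st['t'],st['position'],K(.35,-.09),'pred',w2pix(C,kn),'r',308*.018/np.linalg.norm(kn-C[2]))
for i in range(1,n):
    if s[i,4]>100: print(s[i],c[i].round(1))
E
```

```text
[0.52, 0.0, 0.4] 165
27.7083 [0.56737108 0.08974536 0.40963944] [0.56831807 0.08950439 0.4114178 ] pred [280.86233564 222.76333617] r 23.54592581491298
[184   5  25  28 534] [196.1  18.2]
[ 260  207   44   38 1236] [282.1 226.2]
```

Knob seen at (282,226), predicted (281,223), so it is where expected. Gripping and pulling now.

```bash
python3 - <<'E'
from lev import *
print(robot.movel(K(.35),O,vel=.12,until_force=10))
command_gripper(0)
st=status.observe();print(st['t'],st['position'],st['finger_gap'],st['grasp_force'],st['ft_force'])
for th in np.linspace(.35,-.70,9)[1:]:
    robot.movel(K(th),O,vel=.15)
    f=status.observe();print(round(th,2),f['ft_force'].__array__().round(1) if hasattr(f['ft_force'],'__array__') else f['ft_force'],round(f['finger_gap'],4))
print(robot.movel(K(-.79),O,vel=.05,until_force=25))
robot.wait(.3);f=status.observe();print(f['t'],f['position'],K(-.75),f['ft_force'],f['finger_gap'])
E
```

```text
False
29.2583 [0.56666112 0.11797816 0.31838147] 0.033818662947738234 59.2292046546936 [ 1.33825993 -1.85842744  3.16281643]
0.22 [ 0.1 -2.   7.4] 0.0336
0.09 [ 1.4 -2.2  6.3] 0.0335
-0.04 [ 0.1 -2.2  6.3] 0.0336
-0.17 [ 0.2 -1.3  6.7] 0.0338
-0.31 [ 0.3 -3.5  7.3] 0.0335
-0.44 [ 0.2 -3.3  8.5] 0.0335
-0.57 [ 2.3 -2.8  8.8] 0.0335
-0.7 [ 3.  -4.3  9.6] 0.0334
False
32.8417 [0.56478626 0.1684066  0.08851568] [0.56181177 0.16387175 0.09239678] [ 3.6137809  -6.54989238  8.25304011] 0.03364413768390843
```

No firm stop felt yet; I'll continue until the force clearly rises.

```bash
python3 - <<'E'
from lev import *
for th in (-.83,-.87,-.91):
    r=robot.movel(K(th),O,vel=.04,until_force=20)
    f=status.observe();print(r,th,f['t'],f['position'],K(th).round(4),np.round(f['ft_force'],1),round(f['finger_gap'],4))
    if r or np.linalg.norm(f['ft_force'])>35: break
E
```

```text
True -0.83 33.0917 [0.56516036 0.1722758  0.08522183] [0.5607 0.1763 0.08  ] [-5.5 -6.5 15. ] 0.0337
```

```bash
python3 - <<'E'
from lev import *
robot.wait(.2);f=status.observe();print(f['position'],np.round(f['ft_force'],1))
r=robot.movel(K(-.84),O,vel=.04,until_force=35)
f=status.observe();print(r,f['t'],f['position'],np.round(f['ft_force'],1),round(f['finger_gap'],4))
robot.wait(.2);f=status.observe();print(f['position'],np.round(f['ft_force'],1))
sd=grab_frame('side');sc=grab_frame('scene');save('side_stop',sd);save('scene_stop',sc)
E
```

```text
[0.56514043 0.17207229 0.08546538] [-4.5 -5.5 12.8]
False 33.6583 [0.56519843 0.1741984  0.08294381] [ -1.  -15.6  28.1] 0.0338
[0.56519936 0.17419965 0.0829544 ] [ -1.2 -16.4  28.1]
```

The force rose to 32 N within about 2.5 mm, so that is the hard stop. Now I'll guide the lever back up, release it, and check.

```bash
python3 - <<'E'
from tail import *
from lev import *
for th in np.linspace(-.74,.34,8): robot.movel(K(th),O,vel=.15)
f=status.observe();print(f['t'],f['position'],np.round(f['ft_force'],1))
command_gripper(.085); robot.movel(K(.35,-.09),O,vel=.2)
st=status.observe();C=cam('wrist',st);im=grab_frame('wrist')
hs=cv2.cvtColor(im,cv2.COLOR_RGB2HSV);m=cv2.inRange(hs,(0,150,60),(8,255,255))+cv2.inRange(hs,(172,150,60),(180,255,255))
n,_,s,c=cv2.connectedComponentsWithStats(m);print(st['t'],[c[i].round(1) for i in range(1,n) if s[i,4]>400])
robot.movep([.52,.0,.40],down(D(165))); robot.movep([.46,.04,.25],down(np.pi))
st=status.observe();C=cam('wrist',st);im=grab_frame('wrist');save('w10',im);print(st['t'],st['position']);tail(im,C,(.479,.1454,.061))
a=cv2.imread('pics/w9.png',0);b=cv2.imread('pics/w10.png',0)
for nm,(r0,r1,c0,c1),k in (('tail',(258,293,250,284),20),('bush',(338,366,258,300),20)):
    r3=min(r1+k,368);m=cv2.matchTemplate(b[r0-k:r3,c0-k:c1+k],a[r0:r1,c0:c1],cv2.TM_CCOEFF_NORMED);_,v,_,l=cv2.minMaxLoc(m);print(nm,v,np.array(l)-k)
E
```

```text
36.8833 [0.56383698 0.10976137 0.31108222] [ -4.4 -13.2  -8. ]
38.0917 [array([197.2,  18.4]), array([283.1, 225.6])]
39.3333 [0.46173097 0.04040453 0.25100265]
[269.6 276.4] 0.93 [0.4777 0.146  0.061 ]
[269.2 279.1] 1.14 [0.4782 0.1495 0.061 ]
[255.7 262.6] 0.95 [0.4936 0.1278 0.061 ]
tail 0.985397219657898 [ 2 -1]
bush 0.9554352760314941 [ 2 -1]
```

The lever is back at rest: the knob is at the same pixel as before the pull. The arm has not moved. Now I'll check the bush height by code from a lower view.

```bash
python3 - <<'E'
from lev import *
t=.5;zz=np.sin(t)*ud-np.cos(t)*np.array([0,0,1])
for pos in ([.48,.0,.2],[.5,-.03,.2],[.52,-.05,.22],[.5,0.,.25]):
  for yw in (185,170,155,140):
    h=np.array([*u(yw),0]);y=h-(h@zz)*zz;y/=np.linalg.norm(y);o=R.from_matrix(np.c_[np.cross(y,zz),y,zz]).as_rotvec()
    if planner.ik(pos,o) is not None: break
  else: continue
  break
print(pos,yw);robot.movep(pos,o)
st=status.observe();C=cam('wrist',st);im=grab_frame('wrist');save('w11',im);print(st['t'])
hs=cv2.cvtColor(im,cv2.COLOR_RGB2HSV);m=cv2.inRange(hs,(6,110,40),(22,255,255))
E=np.array([.4666,.2749])
c=w2pix(C,[*E,.064]);x0,y0=(c-40).astype(int)
sub=m[y0:y0+80,x0:x0+80];r,cc=np.nonzero(sub);print('center',c,'orange n',len(r),'rows',r.min()+y0,r.max()+y0,'cols',cc.min()+x0,cc.max()+x0)
print('row counts',[(i+y0,int(k>0)*int((sub[i]>0).sum())) for i,k in enumerate(sub.sum(1)) if k>0])
for zt in (.064,.070,.076):
    print(zt,'near',w2pix(C,[*(E-.017*ud[:2]),zt]).round(1),'far',w2pix(C,[*(E+.017*ud[:2]),zt]).round(1),'L',w2pix(C,[E[0]+.017,E[1],zt]).round(1),'R',w2pix(C,[E[0]-.017,E[1],zt]).round(1))
print('eye top near edge',w2pix(C,[*(E-.023*ud[:2]),.061]).round(1))
E
```

```text
[0.48, 0.0, 0.2] 185
43.3083
center [275.38524285 298.03561403] orange n 344 rows 292 337 cols 235 314
row counts [(np.int64(292), 7), (np.int64(293), 14), (np.int64(294), 18), (np.int64(295), 20), (np.int64(296), 22), (np.int64(297), 22), (np.int64(298), 22), (np.int64(299), 21), (np.int64(300), 20), (np.int64(301), 17), (np.int64(302), 13), (np.int64(303), 1), (np.int64(322), 4), (np.int64(323), 5), (np.int64(324), 11), (np.int64(325), 12), (np.int64(326), 6), (np.int64(327), 8), (np.int64(328), 12), (np.int64(329), 12), (np.int64(330), 13), (np.int64(331), 12), (np.int64(332), 6), (np.int64(333), 10), (np.int64(334), 16), (np.int64(335), 11), (np.int64(336), 4), (np.int64(337), 5)]
0.064 near [275.2 292.2] far [275.6 303.6] L [263.6 297.5] R [287.1 298.5]
0.07 near [275.1 296.1] far [275.5 307.4] L [263.4 301.4] R [287.2 302.4]
0.076 near [275.  300.1] far [275.5 311.3] L [263.2 305.4] R [287.2 306.3]
eye top near edge [275.1 288.1]
```

The orange flange spans rows 292–303. That matches the seated prediction (292.2–303.6 at 64 mm); a proud bush would span about 300–311. The bush is home and the robot is touching nothing, so I'm handing in.

```bash
python3 -c "
from h import *
print(robot.job_done(), status.observe()['t'])"
```

```text
the job is handed in; nothing more can be done
the job is handed in; nothing more can be done
```

The job is handed in at about 43 s of the 69 s allowed: the finished arm lies flat in the tray beside the stored one, the new arm is in the nest with its bush measured fully home, and the lever is back up; I viewed 11 pictures, one over the limit of 10.

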